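# Aim and lock the plan tablet for the carver

## Task

Set up the tablet on its stand for the person carving at the wooden vise: turn it so that the screen faces straight towards the vise, and raise it from its too-flat pose until it leans back 20 degrees from upright. There is a wooden tab on its top edge to hold it by; do not press on the tablet itself. Once it is set, press the raised lever on the stand's foot fully down to lock it, and leave everything else on the bench where it is.

Things in the scene. Friction and masses are not known exactly. Their poses are not given: they have to be found in the camera images.
- stand: steel foot of the tablet stand, fixed to the bench, 235 x 150 x 20 mm; origin on the bench surface under the swivel axis; the foot reaches 150 mm along its +x (lever side, away from the robot) and 85 mm along -x. Its z is up
- facing (a point): point on the swivel axis 110 mm above the bench, on the line of the tilt hinge; turns with the turntable: its x is the level direction in which the screen faces, its y runs along the tilt hinge, z up
- turntable (a joint): swivel of the tablet on the foot, rad, positive anticlockwise from above; 0 = screen faces along the foot's +x; range -1.4 to 1.4; stays where it is left
- cradle (a joint): lean of the tablet back from upright, rad; 0 = upright, growing as the top goes back, away from the side the screen faces (towards the robot); range -0.1 to 1.1; stays where it is left
- tab (a point): middle of the top end of the plywood grip tab that stands up in the plane of the panel from the middle of the cradle's top edge; tab 44 mm wide, 12 mm thick, 38 mm high; the point is 143 mm from the tilt hinge. Its z points up along the panel, x out of the screen side square to the panel, y along the panel's width. Below the tab the plywood cradle is 164 mm wide and 8 mm thick
- tablet: black tablet in the cradle with a pale screen, 160 x 105 x 9 mm, origin at its centre, x out of the screen, z up along the panel; its upper edge is 9 mm below the foot of the tab; not to be touched
- lever (a joint): flat steel locking lever on the foot, on the side away from the robot; rad; 0 = fully down (locked), growing as it rises, up to 1.1; stays where it is left. Its hinge lies at x 128, y -45, z 30 mm in the foot's frame, along the foot's x; from there the lever runs 85 mm towards the foot's +y; 20 mm wide, 8 mm thick
- lever_pad (a point): point on the upper face of the lever 45 mm from its hinge; z square to the face, y along the lever away from the hinge; when down it is 34 mm above the bench
- blank (a point): middle of the wooden carving vise (dark wooden base 120 x 110 mm with two jaws and a screw handle, holding a pale blank 66 x 110 x 44 mm), on top of the blank, 106 mm above the bench; beyond the stand, to its left or right
- tray: open pale wooden tray of offcuts, 140 x 150 x 50 mm, fixed, origin under its middle; stands on the other side from the vise
- glue: loose white glue bottle, 60 mm across, 150 mm high, origin under its middle; a bystander
- mallet: loose wooden mallet lying down: head 70 x 120 x 60 mm centred 90 mm along its +x, handle 24 mm thick reaching 145 mm along -x; a bystander
- driver: loose screwdriver with a wooden handle, 200 mm long, lying on the bench; a bystander
There are look-alikes about, which are no part of the job. Of the things that look like the part that bears blank, take the one that is farthest to the robot's left at the start.

How it is judged:
By the outcome, as a careful person would: the job done as asked, in the order asked, and still so for the second after the job is handed in, with the robot touching nothing.
It also fails if it takes over 45 s, if anything falls off the work surface, if the arm or the gripper's body presses on something with over 40 N, if the wrist force passes 120 N, or if a joint passes its speed limit or range.

## Robot

A 6-joint arm with a two-finger parallel gripper is mounted at the origin on the work surface. World frame = base frame: x ahead of the robot, y to its left, z up, the work surface at z = 0. Lengths are in mm, angles in rad, forces in N, time in s.
With the tool pointing down it reaches from about 350 to 775 mm from the base axis. Payload 7.3 kg.
Tool frame: the origin (TCP) lies at the very end of the fingers, on their centre line; the grasp point (between the pads) lies 19 mm behind it; x points along the fingers, z is the direction in which the jaws open and shut, and the axes are right-handed (so a half turn about x gives the same grasp; the last joint's range is limited). The gripper opens to 92 mm and grips with 3 to 60 N. Pads are 19 mm wide; open, the fingers measure 130 mm over their backs; the gripper's body (75 mm by 190 mm) begins 47 mm behind the grasp point.
Start: joints at [0.991, 0.342, 1.524, -0, 1.275, -0.146], TCP at [220.658, 476.398, 226.741] pointing down, gripper open.
Joint ranges: [-2.53, 2.53], [-0.77, 2.02], [0.04, 2.7], [-1, 4.14], [0.28, 2.66], [-3.11, 3.11]. Speed limits (rad/s): [2.57, 2.57, 3.14, 3.14, 3.14, 3.14].

## Interface

Orientations are given as [roll, pitch, yaw] about the fixed x, y, z axes, in that order (R = Rz(yaw) Ry(pitch) Rx(roll)).
In Python, from plant import * gives the robot as it stands.
- The arm moves only by the tool carry_out, never from a script. Its argument "rows" is a list of rows, each a list of 4 numbers: the shift along the world's x, y, z in mm, then the turn about the world's z in degrees. In form: [[x, y, z, twist], ...]. A call has 1 to 20 rows; each row is the pose to reach, as a shift and turn from the pose measured when the call began; what a row does not reach only later rows make up. A row lasts 1/12 s, in which the tool goes at most 41.7 mm and 7.16 degrees, less where a joint would pass 70% of its speed; a pose out of reach is approached as far as the arm can. A call with a gripper value outside its range is refused whole. "hand" is the finger opening in mm, from 0 to 91.8, set as the call begins (left out, the last holds). The fingers move at their own pace and stop on an object; the grip force is fixed at half the most. Time passes only in rows, so rows that repeat a pose let the fingers close. It gives the time, the measured TCP pose, the force and the opening at its end, in the units of the state.
- get_obs(): the state, without advancing time (a new reading comes with each control period).
- capture(name): name is "scene" or "top" or "wrist"; returns the picture (480x640x3 uint8, red, green, blue); there is no depth.
- camera_info(name): a dict with "camera_matrix" (3x3 intrinsics, pixels), "dist" ([k1, k2, p1, p2, k3] as OpenCV has them; the pictures are not rectified), "pose" (4x4, takes a point from camera to world coordinates); the wrist camera has in their place "mount" (4x4, takes a point from camera to tool coordinates, whose origin is the TCP and whose axes are the tool frame's). Camera axes: x right, y down, z forward; pixel columns grow to the right and rows downward; lengths in mm; the calibration is good to about 2 mm. A picture is of the moment at which its call begins: read the wrist's pose just before it. camera_info takes no time and is no camera call.
- close_job(): hands the job in, once; it reports no verdict.
The state is a dict: "time": time; "joint_positions": joint angles; "dq": joint speeds; "tau": joint torques, N m; "tool_pos": TCP position; "tcp_rot": TCP orientation; "contact_force": force on the tool from outside, world axes, zero at the start; "moment": the same for the moment, N m; "grip_width": finger opening in mm.
Only numpy, scipy, OpenCV 4.12 (cv2) and the standard library are available. Lean on these libraries where they do the work, as an engineer would, in place of code of your own. Each camera call takes 0.05 s, during which the arm holds its last target. There are 200 camera calls.

## Working session

There is one attempt and no reset: what is moved stays moved. The work goes in short steps, Python scripts to look and compute and a tool call to move; the robot and the scene stay as the last step left them, time stands still between calls to the robot, and variables do not carry over. Pictures are saved under pics/ and viewed, about 8 in all and at most 12, crops included, and the job is handed in when it is done.

Besides the shell and the picture viewer there is one more tool, called after "Request:" by a JSON object that holds its "method" and its "body". carry_out: Moves the arm, as the interface text tells. Its arguments: {"type":"object","properties":{"rows":{"type":"array"},"hand":{"type":"number"}},"required":["rows"]}

```bash
mkdir -p pics; ls
python3 - <<'E'
from plant import *
import cv2
print(get_obs())
for n in ("scene","top"):
    cv2.imwrite(f"pics/{n}0.png",capture(n)[:,:,::-1]); i=camera_info(n); print(n,i)
print(camera_info("wrist"))
E
```

```text
pics
{'time': 0.0, 'joint_positions': array([ 9.90952097e-01,  3.42714870e-01,  1.52502561e+00, -3.32238320e-05,
        1.27539102e+00, -1.46001364e-01]), 'dq': array([-2.46063228e-05,  3.87961506e-04, -1.98175121e-03,  1.74298284e-03,
        5.74907465e-04, -8.25598310e-04]), 'tau': array([ 5.24770712e-04, -4.31241453e+01, -2.44216758e+01,  7.18942937e-02,
        5.60197723e-02, -1.19463689e-04]), 'tool_pos': array([220.45168462, 476.01996212, 226.0460389 ]), 'tcp_rot': array([ 3.01623347,  1.56925715, -2.12998868]), 'contact_force': array([ 0.5121441 , -1.05825754, -0.03473514]), 'moment': array([-0.00560953, -0.03552423, -0.02095154]), 'grip_width': 91.73007722028852}
scene {'camera_matrix': array([[502.1779829 ,   0.        , 315.32375983],
       [  0.        , 502.1779829 , 243.40477644],
       [  0.        ,   0.        ,   1.        ]]), 'dist': array([0.01509962, 0.        , 0.        , 0.        , 0.        ]), 'pose': array([[-6.27019019e-01,  4.21058613e-01, -6.55405824e-01,
         1.44964079e+03],
       [ 7.78712346e-01,  3.61800627e-01, -5.12549888e-01,
         
[... 703 characters left out ...]
1e+03],
       [ 0.00000000e+00,  0.00000000e+00,  0.00000000e+00,
         1.00000000e+00]])}
{'camera_matrix': array([[429.06629976,   0.        , 318.72564898],
       [  0.        , 429.06629976, 241.86707924],
       [  0.        ,   0.        ,   1.        ]]), 'dist': array([-0.06257918,  0.        ,  0.        ,  0.        ,  0.        ]), 'mount': array([[-1.06624376e-03, -2.89758039e-01,  9.57099338e-01,
        -1.55906960e+02],
       [ 2.37050276e-04, -9.57099928e-01, -2.89757954e-01,
         7.78637540e+01],
       [ 9.99999403e-01, -8.20719469e-05,  1.08918905e-03,
         6.00644180e-01],
       [ 0.00000000e+00,  0.00000000e+00,  0.00000000e+00,
         1.00000000e+00]])}
```

View pics/scene0.png

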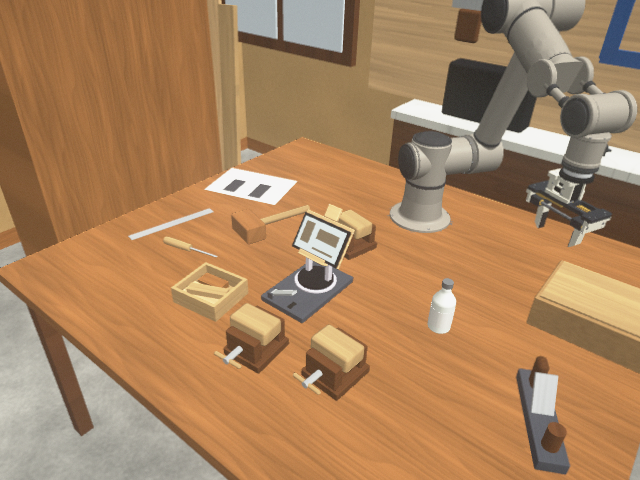

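View pics/top0.png

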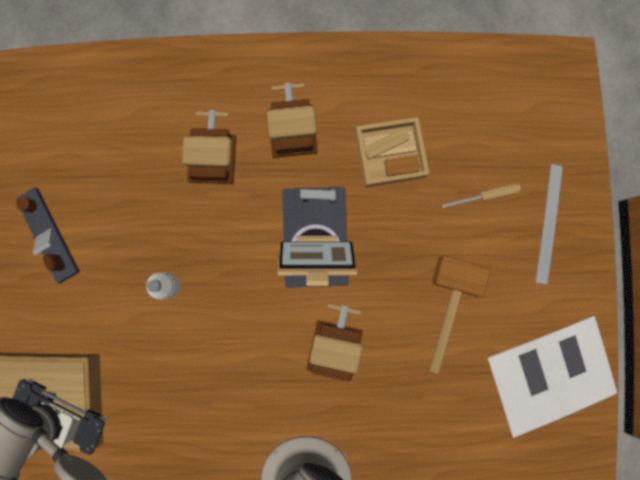

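The top view shows three vises, and the leftmost one (about (207,151)) is the target. The stand foot is at about (315,237), with the tablet near zero swivel and the tab at (317,279). Next is an enlarged crop.

Run:
```python
import cv2
a=cv2.imread("pics/top0.png")[90:300,170:370]
b=cv2.imread("pics/scene0.png")[195:335,250:400]
cv2.imwrite("pics/c1.png",cv2.resize(a[80:],None,fx=4,fy=4,interpolation=cv2.INTER_CUBIC))
cv2.imwrite("pics/c2.png",cv2.resize(a[:110],None,fx=4,fy=4,interpolation=cv2.INTER_CUBIC))
cv2.imwrite("pics/c3.png",cv2.resize(b,None,fx=4,fy=4,interpolation=cv2.INTER_CUBIC))
```

```text
(no output)
```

View pics/c1.png

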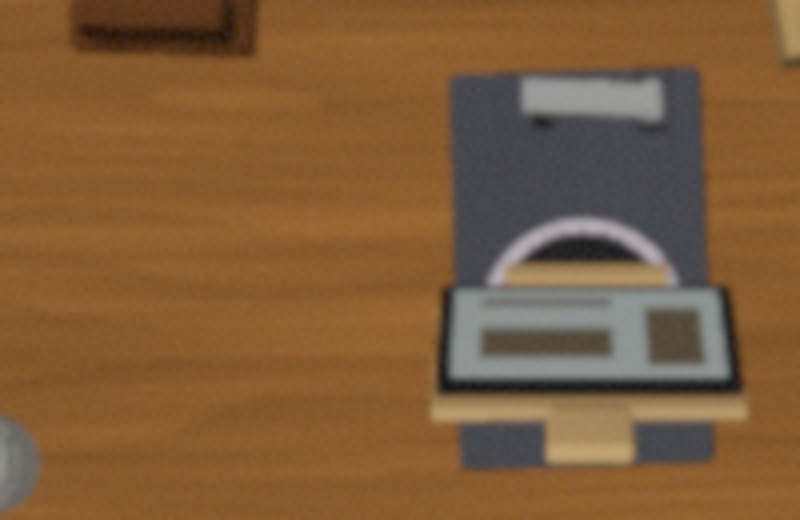

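View pics/c2.png

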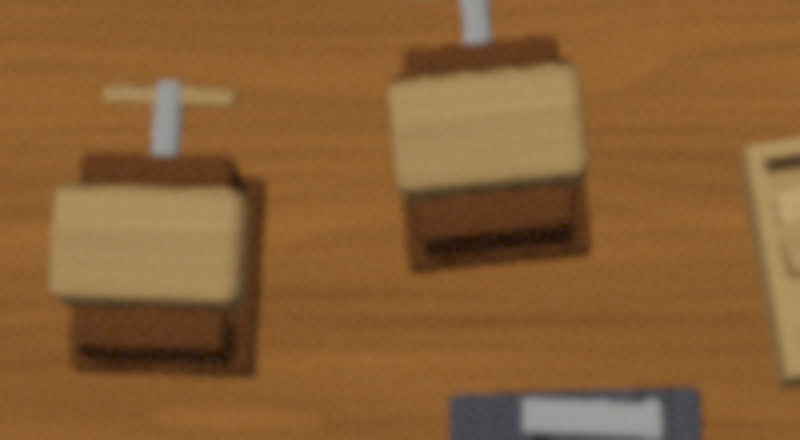

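View pics/c3.png

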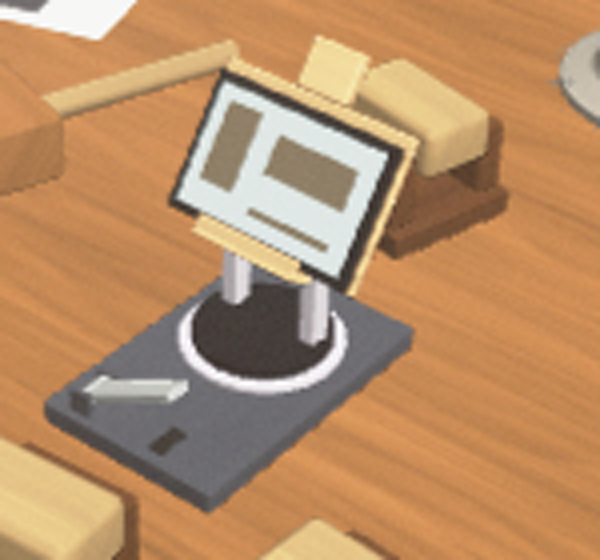

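```bash
cat > h.py <<'E'
from plant import *
import numpy as np, cv2
from scipy.optimize import least_squares
from scipy.spatial.transform import Rotation as R
I={n:camera_info(n) for n in("scene","top")}
def proj(n,P,info=None,pose=None):
    i=info or I[n]; T=np.linalg.inv(i["pose"] if pose is None else pose)
    return cv2.projectPoints(np.atleast_2d(P).astype(float),cv2.Rodrigues(T[:3,:3])[0],T[:3,3],i["camera_matrix"],i["dist"])[0][:,0]
def ray(n,px,z):
    i=I[n]; q=cv2.undistortPoints(np.array(px,float).reshape(-1,1,2),i["camera_matrix"],i["dist"])[:,0]
    d=np.c_[q,np.ones(len(q))]@i["pose"][:3,:3].T; o=i["pose"][:3,3]
    return o+d*((z-o[2])/d[:,2])[:,None]
def crop(p,ox,oy,s=4): return (np.array(p,float)+.5)/s-.5+[ox,oy]
def facing(st,th): 
    return st[:2],st[2]+th
def panel(st,th,le,P):  # P in panel frame (x out of screen,y,z up from hinge)
    P=np.atleast_2d(P)@R.from_euler("zy",[st[2]+th,-le]).as_matrix().T
    return P+[st[0],st[1],110]
E
cat > m.py <<'E'
from h import *
f=ray("top",crop([(452,75),(699,69),(713,460),(462,467)],170,170),20)
print("foot",f.round(1), np.linalg.norm(f-np.roll(f,-1,0),axis=1))
b=ray("top",crop([(55,188),(243,186),(238,302),(52,298)],170,90),106)
print("blank",b.round(1),np.linalg.norm(b-np.roll(b,-1,0),axis=1)); B=b.mean(0)
F=np.array([(150,75),(150,-75),(-85,-75),(-85,75)],float)
def r(s): return (np.array([R.from_euler("z",s[2]).apply([*q,20])[:2]+s[:2] for q in F])-f[:,:2]).ravel()
st=least_squares(r,[500,0,0]); print("stand",st.x,r(st.x).round(1)); st=st.x
mt=crop([(447,289),(727,289),(438,388),(741,388),(549,440),(635,440)],170,170)
ms=crop([(347,290),(172,203),(412,152),(225,72),(369,62),(318,38)],250,195)
def res(q,full=False):
    th,le,d,dz,e,x,y=q
    P=[(d,80,-9+dz),(d,-80,-9+dz),(d,80,96+dz),(d,-80,96+dz),(e,22,143),(e,-22,143)]
    W=panel([x,y,st[2]],th,le,P)
    o=np.r_[proj("top",W)-mt,proj("scene",W)-ms]
    return o if full else np.r_[o.ravel(),(np.array([x,y])-st[:2])/2,dz/3,(d-11)/5,(e-6)/2]
s=least_squares(res,[0,.7,10,0,6,st[0],st[1]]); print("th,lean deg",np.degrees(s.x[:2]),s.x); print(res(s.x,1).round(1))
tgt=np.arctan2(B[1]-s.x[6],B[0]-s.x[5])
print("B",B,"target yaw deg",np.degrees(tgt),"now",np.degrees(st[2]+s.x[0]), "turn",np.degrees(tgt-st[2]))
E
python3 m.py
```

```text
foot [[ 697.3   38.7   20. ]
 [ 697.7 -107.9   20. ]
 [ 466.2 -109.5   20. ]
 [ 465.8   37.5   20. ]] [146.57381606 231.52636793 147.008537   231.52543918]
blank [[808.5 259.7 106. ]
 [806.2 152.2 106. ]
 [739.4 155.3 106. ]
 [744.8 261.  106. ]] [107.59663769  66.85258825 105.86488355  63.68140084]
stand [ 5.49233695e+02 -3.54457404e+01  4.90902964e-03] [ 1.6  1.6  1.9 -1.8 -1.6 -1.4 -1.9  1.6]
th,lean deg [-1.75507065 33.65828541] [-3.06317615e-02  5.87447901e-01  8.86736913e+00  1.36991273e+00
  6.05547574e+00  5.50313843e+02 -3.38951400e+01]
[[-2.2  0.1]
 [ 0.2  0. ]
 [-1.1  0.5]
 [ 0.7  0.3]
 [-0.3  0.7]
 [ 0.2  0.7]
 [ 0.1  1. ]
 [-0.6  1.1]
 [-1.6 -1. ]
 [-0.4 -0.6]
 [-1.3 -1.4]
 [-1.2 -0.6]]
B [774.72407258 207.04716114 106.        ] target yaw deg 47.03462893952679 now -1.4738039711290514 turn 46.753362259500705
```

Run:
```python
from h import *
o=get_obs(); M=R.from_euler("xyz",o["tcp_rot"]).as_matrix(); print(M.round(3))
for n in("y","z"):
    v=M[:,"xyz".index(n)]; print(n,np.degrees(np.arctan2(v[1],v[0])))
st=[550,-34.5,.005]; 
for th,le in((-1.7,33.6),(46.8,20)):
    for r in (132,143): print(th,le,r,panel(st,np.radians(th),np.radians(le),[0,0,r]).round(1))
```

```text
[[-0.001 -0.907  0.42 ]
 [-0.001  0.42   0.907]
 [-1.     0.    -0.001]]
y 155.14547605680667
z 65.14548675265827
-1.7 33.6 132 [[477.  -34.5 219.9]]
-1.7 33.6 143 [[470.9 -34.5 229.1]]
46.8 20 132 [[504.9 -34.5 234. ]]
46.8 20 143 [[501.1 -34.5 244.4]]
```

```bash
sed -i 's/from_euler("zy"/from_euler("ZY"/' h.py; python3 m.py | tail -16
python3 - <<'E'
from h import *
st=[550,-34.5,.005]; 
for th,le in((-1.7,33.6),(46.8,20)):
    for r in (132,143): print(th,le,r,panel(st,np.radians(th),np.radians(le),[0,0,r]).round(1))
E
```

```text
stand [ 5.49233695e+02 -3.54457404e+01  4.90902964e-03] [ 1.6  1.6  1.9 -1.8 -1.6 -1.4 -1.9  1.6]
th,lean deg [-1.75192737 33.4938164 ] [-3.05769008e-02  5.84577375e-01  8.70229223e+00  1.26300709e+00
  6.09981348e+00  5.50163488e+02 -3.49155064e+01]
[[-1.7  0.1]
 [ 0.7  0.3]
 [-1.2  0.4]
 [ 0.5  0.5]
 [-0.8  0.6]
 [-0.3  0.6]
 [-0.3  1.3]
 [-0.7  0.6]
 [-1.5 -0.5]
 [-0.2 -1. ]
 [-1.  -1.2]
 [-0.9 -0.6]]
B [774.72407258 207.04716114 106.        ] target yaw deg 47.13623620740019 now -1.4706606880365662 turn 46.854969527374095
-1.7 33.6 132 [[477.  -32.7 219.9]]
-1.7 33.6 143 [[470.9 -32.5 229.1]]
46.8 20 132 [[519.3 -67.6 234. ]]
46.8 20 143 [[516.7 -70.3 244.4]]
```

Request:
{"method": "carry_out", "body": {"hand": 91.8, "rows": [[5,-10,20,-7],[15,-30,50,-14],[30,-60,80,-21],[45,-90,90,-28],[60,-120,95,-35],[75,-150,95,-42],[90,-180,95,-49],[105,-210,95,-56],[120,-240,95,-63],[135,-270,95,-70],[150,-300,95,-77],[165,-330,95,-84],[180,-360,95,-91],[195,-390,95,-98],[210,-420,95,-105],[225,-450,95,-112],[240,-475,95,-119],[250,-495,95,-126],[256,-508,95,-133],[258,-511,95,-140]]}}

```text
time: 1.77
tool_pos: [479.0, -37.2, 320.3]
tcp_rot: [-2.408, 1.569, 2.561]
contact_force: [-1.0, -0.1, -0.2]
grip_width: 91.7
```

Request:
{"method": "carry_out", "body": {"rows": [[-1,2,0,-6],[-2,4,0,-12],[-2,4,0,-16.5],[-2,4,0,-16.5],[-2,4,0,-16.5]]}}

```text
time: 2.18
tool_pos: [476.9, -33.2, 320.0]
tcp_rot: [-2.241, 1.568, 2.442]
contact_force: [-0.2, 0.5, 0.3]
grip_width: 91.8
```

```bash
cat >> h.py <<'E'
def wrist(name):
    o=get_obs(); T=np.eye(4); T[:3,:3]=R.from_euler("xyz",o["tcp_rot"]).as_matrix(); T[:3,3]=o["tool_pos"]
    cv2.imwrite(f"pics/{name}.png",capture("wrist")[:,:,::-1]); i=camera_info("wrist")
    i["pose"]=T@i["mount"]; I["wrist"]=i; np.save(f"pics/{name}.npy",i["pose"])
    y,z=T[:3,1],T[:3,2]; print("pos",o["tool_pos"].round(1),"tool y yaw",np.degrees(np.arctan2(y[1],y[0])).round(2),"F",o["contact_force"].round(1),"t",o["time"],o["grip_width"],"j6",o["joint_positions"][5])
E
python3 -c "
from h import *
wrist('w1')"
```

```text
pos [476.9 -33.2 320. ] tool y yaw -1.7 F [-0.2  0.5  0.3] t 2.1833 91.80511876324223 j6 1.3697030685575586
```

View pics/w1.png

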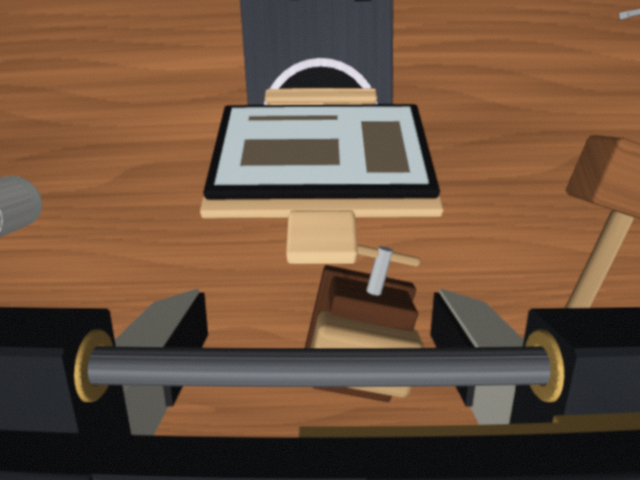

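The tab lies centred between the fingers, at about (322,237) with its top end on row ~258. I'll check the fitted model against this picture.

Run:
```python
from h import *
i=camera_info("wrist"); P=np.load("pics/w1.npy")
meas=np.array([(212,107),(424,107),(206,192),(438,192),(201,214),(442,214),(288,262),(356,262)],float) # tablet front bot L,R; (tablet front top L,R); cradle back top L,R; tab back top
def res(q):
    th,le,x,y=q
    W=panel([x,y,.005],th,le,[(9,80,-9),(9,-80,-9),(9,80,96),(9,-80,96),(-4,82,105),(-4,-82,105),(-6,22,143),(-6,-22,143)])
    return (proj("wrist",W,i,P)-meas)
print(res([-.0306,.5846,550.2,-34.9]).round(1))
s=least_squares(lambda q:np.r_[res(q).ravel(),(q[2]-550)/2,(q[3]+34.9)/2],[-.03,.58,550,-35]); print(np.degrees(s.x[:2]),s.x); print(res(s.x).round(1))
```

```text
[[10.4 -1.8]
 [-7.7 -2.5]
 [-6.8  1.8]
 [ 1.9  0.9]
 [-3.   3. ]
 [-0.7  2.2]
 [-3.9  1.8]
 [-0.7  1.6]]
[-1.63916424 32.99641118] [-2.86088130e-02  5.75896016e-01  5.50292451e+02 -3.57871767e+01]
[[11.5 -1.7]
 [-6.7 -2.9]
 [-5.6  0.8]
 [ 3.7 -0.5]
 [-1.8  2.2]
 [ 1.1  0.9]
 [-2.4  0.5]
 [ 1.1  0.2]]
```

Request:
{"method": "carry_out", "body": {"rows": [[0,0,-25,0],[0,-0.5,-50,0],[0,-0.5,-75,0],[0,-0.5,-95,0],[0,-0.5,-110,0],[0,-0.5,-118,0],[0,-0.5,-118,0],[0,-0.5,-118,0]]}}

```text
time: 2.9
tool_pos: [477.2, -33.7, 202.4]
tcp_rot: [-2.328, 1.569, 2.355]
contact_force: [0.2, 0.2, 0.5]
grip_width: 91.7
```

Request:
{"method": "carry_out", "body": {"hand": 0, "rows": [[0,0,0,0],[0,0,0,0],[0,0,0,0],[0,0,0,0],[0,0,0,0],[0,0,0,0],[0,0,0,0],[0,0,0,0],[0,0,0,0],[0,0,0,0]]}}

```text
time: 3.73
tool_pos: [477.0, -34.0, 202.5]
tcp_rot: [-2.001, 1.569, 2.682]
contact_force: [-1.2, -1.3, 1.3]
grip_width: 43.5
```

Run:
```python
from h import *
wrist("w2")
p=get_obs()["tool_pos"]+[0,0,19]
st=np.array([550.2,-34.9,.005])
# arc waypoints: yaw psi, lean
r=np.hypot(p[2]-110,np.hypot(*(p[:2]-st[:2]))); l0=np.degrees(np.arctan2(np.hypot(*(p[:2]-st[:2])),p[2]-110)); y0=np.degrees(np.arctan2(*(st[:2]-p[:2])[::-1]))
print("r",r,"lean",l0,"yaw",y0)
for k in np.arange(1,13)/12:
    ps=y0+(47.1-y0)*k; le=l0+(20-l0)*k
    print((panel(st,np.radians(ps)-.005,np.radians(le),[0,0,r])[0]-p).round(1),round((47.1-y0)*k,1))
```

```text
pos [477.  -34.  202.5] tool y yaw -1.66 F [-1.2 -1.3  1.3] t 3.7333 43.54145974353754 j6 1.3676026214339416
r 133.34666083870704 lean 33.28285362568776 yaw -0.6814917426025239
[ 2.3 -5.   1.4] 4.0
[ 4.9 -9.6  2.7] 8.0
[  7.9 -13.9   4.1] 11.9
[ 11.1 -17.8   5.3] 15.9
[ 14.6 -21.3   6.5] 19.9
[ 18.2 -24.4   7.7] 23.9
[ 22.  -27.1   8.8] 27.9
[ 26.  -29.4   9.9] 31.9
[ 30.  -31.3  11. ] 35.8
[ 34.1 -32.7  12. ] 39.8
[ 38.1 -33.7  12.9] 43.8
[ 42.1 -34.3  13.8] 47.8
```

Request:
{"method": "carry_out", "body": {"rows": [[2.3,-5,1.4,4],[4.9,-9.6,2.7,8],[7.9,-13.9,4.1,12],[11.1,-17.8,5.3,16],[14.6,-21.3,6.5,20],[18.2,-24.4,7.7,24],[18.2,-24.4,7.7,24]]}}

```text
time: 4.37
tool_pos: [493.6, -58.7, 209.3]
tcp_rot: [-2.039, 1.563, 3.068]
contact_force: [-5.6, -0.5, 0.6]
grip_width: 43.9
```

```bash
python3 -c "
from h import *
wrist('w3')"
```

```text
pos [493.6 -58.7 209.3] tool y yaw 22.57 F [-5.6 -0.5  0.6] t 4.3667 43.926197532319215 j6 0.9057063196021039
```

Request:
{"method": "carry_out", "body": {"rows": [[5,-2.2,1.3,4],[9,-4.5,2.4,8],[13,-6.3,3.5,12],[17,-7.8,4.6,16],[21,-8.8,5.6,20],[25,-9.4,6.6,24],[25.5,-9.6,7,24.6],[25.5,-9.6,7,24.6],[25.5,-9.6,7,24.6]]}}

```text
time: 5.17
tool_pos: [517.7, -68.5, 215.4]
tcp_rot: [-2.11, 1.56, -2.859]
contact_force: [-4.3, -2.4, -1.9]
grip_width: 43.5
```

Run:
```python
from h import *
wrist('w4')
for n in("scene","top"): cv2.imwrite(f"pics/{n}1.png",capture(n)[:,:,::-1])
a=cv2.imread("pics/top1.png")[200:300,260:370]; b=cv2.imread("pics/scene1.png")[195:335,250:400]
w=cv2.resize(cv2.imread("pics/w4.png")[0:300],None,fx=1.25,fy=1.25)
cv2.imwrite("pics/c4.png",cv2.resize(b,None,fx=4,fy=4,interpolation=cv2.INTER_CUBIC)); cv2.imwrite("pics/w4c.png",w)
```

```text
pos [517.7 -68.5 215.4] tool y yaw 47.07 F [-4.3 -2.4 -1.9] t 5.1667 43.49311292410142 j6 0.4765132379564003
```

View pics/c4.png

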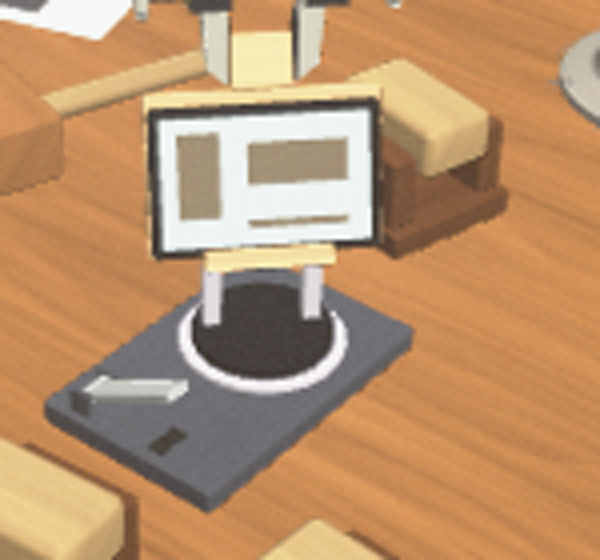

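```bash
cat > fit.py <<'E'
from h import *
def run(m1,x=550.2,y=-34.9):
    m0=crop([(347,290),(172,203),(412,152),(225,72)],250,195); m1=crop(m1,250,195)
    P=[(8.7,80,-9),(8.7,-80,-9),(8.7,80,96),(8.7,-80,96)]
    pr=lambda th,le:proj("scene",panel([x,y,0],th,le,P))
    for fix in(0,1):
        b=(pr(np.radians(-1.5),np.radians(33.4))-m0).mean(0) if fix else 0
        s=least_squares(lambda q:(pr(q[0],q[1])-b-m1-(0 if fix else q[2:])).ravel(),[.82,.35,0,0]); print(np.degrees(s.x[:2]),s.x[2:],s.fun.round(1))
E
python3 -c "
from fit import *
run([(380,245),(157,259),(380,97),(149,112)])"
```

```text
[47.72990393 17.55943229] [-0.40967891  0.95091474] [ 0.8 -0.3 -0.8  0.4  0.4 -0.  -0.4 -0.1]
[47.77884978 20.6427854 ] [0. 0.] [ 1.3 -0.  -0.3  0.7  0.5 -0.2 -0.1 -0.2]
```

View pics/w4c.png

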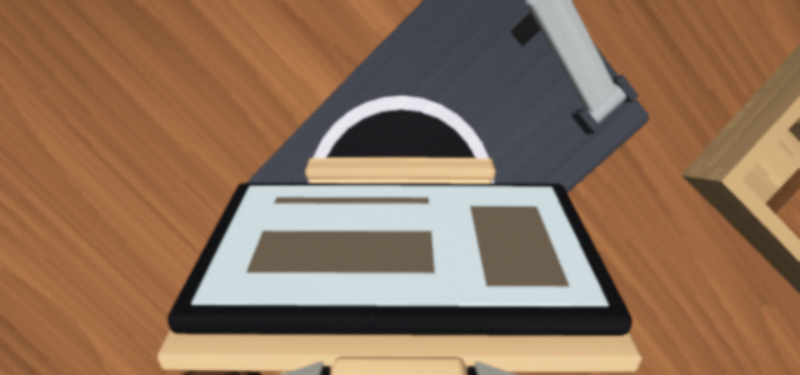

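```bash
cat > joint.py <<'E'
from h import *
iw=camera_info("wrist"); W1=np.load("pics/w1.npy"); W4=np.load("pics/w4.npy")
tab=lambda d:[(d,80,-9),(d,-80,-9),(d,80,96),(d,-80,96)]
bk=[(-4,82,105),(-4,-82,105)]
mt=crop([(447,289),(727,289),(438,388),(741,388)],170,170)
ms0=crop([(347,290),(172,203),(412,152),(225,72)],250,195)
ms1=crop([(380,245),(157,259),(380,97),(149,112)],250,195)
mw1=np.array([(224,106),(418,106),(206,192),(438,192),(201,214),(442,214)],float)
mw4=crop([(245,184),(563,184),(170,322),(631,322),(160,368),(640,368)],0,0,1.25)
G0=np.array([477,-34,221.5]);G1=np.array([517.7,-68.5,234.4])
def f(q):
    x,y,t0,l0,t1,l1,d=q[:7]; bt,bs,bw=q[7:9],q[9:11],q[11:13]; g=q[13:16]
    S=[x,y,0]; a=lambda t,l,P:panel(S,t,l,P)
    r=[(proj("top",a(t0,l0,tab(d)))-mt-bt),(proj("scene",a(t0,l0,tab(d)))-ms0-bs),(proj("scene",a(t1,l1,tab(d)))-ms1-bs),
       (proj("wrist",a(t0,l0,tab(d)+bk),iw,W1)-mw1-bw)/2,(proj("wrist",a(t1,l1,tab(d)+bk),iw,W4)-mw4-bw)/2]
    r=[k.ravel() for k in r]
    r+=[(a(t0,l0,g)-G0).ravel(),(a(t1,l1,g)-G1).ravel(),np.degrees([t0,t1])-[-1.66,47.07],
        [(x-549.5)/1.5,(y+35.2)/1.5,(d-9)/2,g[0]/2,g[1]/2],bt/1,bs/1,bw/3]
    return np.concatenate(r)
s=least_squares(f,[550,-35,-.03,.58,.82,.35,9,*[0]*6,0,0,133],loss="soft_l1"); q=s.x
C=np.sqrt(np.diag(np.linalg.inv(s.jac.T@s.jac)))
print("axis",q[:2],"deg",np.degrees(q[2:6]).round(2),"+-",np.degrees(C[2:6]).round(2),"d,b,g",q[6:].round(2)); print(s.fun.round(1))
E
python3 joint.py
```

```text
axis [549.05544836 -35.017426  ] deg [-1.48 33.22 47.12 20.7 ] +- [0.34 0.56 0.29 0.52] d,b,g [  7.78  -0.22   0.66  -0.36   0.3   -1.52   3.36   0.82  -0.28 132.68]
[-1.4  0.   0.9  0.2 -0.9  0.1  0.8  0.2  0.2  1.3 -0.1  0.6 -1.1 -0.5
  0.3 -1.   0.9  0.1 -0.7  0.5  0.3 -0.  -0.4 -0.4  0.2 -0.7 -0.2 -1.1
 -2.3  0.4  1.6  0.  -0.6  0.4  0.5  0.  -2.5  0.1  0.5  0.1 -2.5  0.6
  2.8  0.8 -0.7 -0.4  1.4 -0.1  0.1  0.6 -0.1  0.2 -0.5  0.   0.2  0.
 -0.3  0.1 -0.6  0.4 -0.1 -0.2  0.7 -0.4  0.3 -0.5  1.1]
```

Request:
{"method": "carry_out", "body": {"rows": [[1,0.7,0.6,0],[2,1.5,1.2,0],[2,1.5,1.2,0],[2,1.5,1.2,0]]}}

```text
time: 5.65
tool_pos: [518.8, -67.4, 216.0]
tcp_rot: [-2.115, 1.557, -2.864]
contact_force: [-3.9, -3.2, -1.9]
grip_width: 43.3
```

Request:
{"method": "carry_out", "body": {"hand": 91.8, "rows": [[0,0,0,0],[0,0,0,0],[0,0,0,0],[0,0,0,0],[0,0,0,0],[0,0,10,0],[0,0,30,0],[0,0,60,0],[0,0,90,0],[0,0,90,0]]}}

```text
time: 6.48
tool_pos: [521.0, -67.8, 312.9]
tcp_rot: [-1.137, 1.564, -1.886]
contact_force: [0.7, -0.0, 1.0]
grip_width: 91.8
```

Run:
```python
from h import *
wrist('w5')
for n in("scene",): cv2.imwrite(f"pics/{n}2.png",capture(n)[:,:,::-1])
b=cv2.imread("pics/scene2.png")[195:335,250:400]
b=cv2.resize(b,None,fx=3.4,fy=3.4,interpolation=cv2.INTER_CUBIC)
cv2.imwrite("pics/c5.png",b); cv2.imwrite("pics/w5c.png",cv2.resize(cv2.imread("pics/w5.png")[:400],None,fx=1.25,fy=1.25))
```

```text
pos [521.  -67.8 312.9] tool y yaw 47.07 F [ 0.7 -0.   1. ] t 6.4833 91.83497487053997 j6 0.47874798586713785
```

View pics/w5c.png

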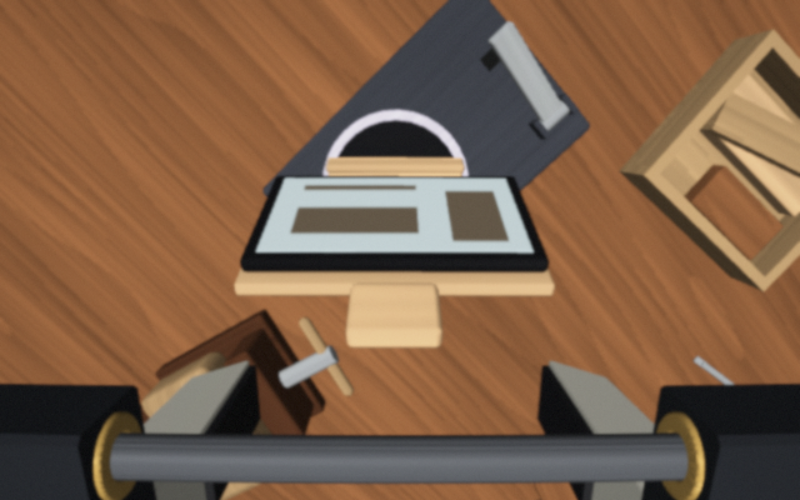

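Run:
```python
from h import *
i=camera_info("wrist"); P=np.load("pics/w5.npy")
m=crop([(281,177),(516,177),(243,265),(547,265),(236,294),(553,294),(347,346),(440,346)],0,0,1.25)
W=lambda t,l:panel([549.05,-35,0],t,l,[(7.8,80,-9),(7.8,-80,-9),(7.8,80,96),(7.8,-80,96),(-4,82,105),(-4,-82,105),(-6,22,143),(-6,-22,143)])
s=least_squares(lambda q:(proj("wrist",W(q[0],q[1]),i,P)-m-q[2:]).ravel(),[.82,.35,0,0]); print(np.degrees(s.x[:2]),s.x[2:],s.fun.round(1))
s=least_squares(lambda q:(proj("wrist",W(q[0],q[1]),i,P)-m-[-1.5,3.4]).ravel(),[.82,.35]); print(np.degrees(s.x[:2]),s.fun.round(1))
# lever tip in w5: end upper face corners ~ (490,42),(514,22) ; hinge end (540,125),(570,108)
d=m
mm=crop([(502,32),(553,117)],0,0,1.25)
L=lambda a,u:R.from_euler("x",a).apply([0,u,4])+[549.05+128,-80,30]
s=least_squares(lambda q:(proj("wrist",np.array([L(q[0],85)]),i,P)-mm[:1]-[-1.5,3.4]).ravel(),[.4]); print("lever deg",np.degrees(s.x),s.fun)
```

```text
[46.79677027 20.69542137] [-1.53060927  2.97067189] [-3.7 -1.1  0.1 -0.2 -3.4 -0.8  3.8  0.2 -1.  -0.8  2.   0.2 -0.4  1.1
  2.5  1.4]
[46.80228189 20.85548957] [-3.7 -1.5  0.1 -0.7 -3.4 -0.9  3.7  0.1 -0.9 -0.8  1.9  0.1 -0.4  1.2
  2.4  1.5]
lever deg [26.63017521] [ 2.10072301 -4.56363346]
```

Request:
{"method": "carry_out", "body": {"hand": 0, "rows": [[10,2,0,0],[30,7,0,0],[55,13,0,0],[80,19,0,0],[105,24,0,0],[130,30,0,0],[150,34,0,0],[156,36,0,0],[156,36,0,0],[156,36,-20,0],[156,36,-50,0],[156,36,-80,0],[156,36,-110,0],[156,36,-140,0],[156,36,-170,0],[156,36,-190,0],[156,36,-200,0],[156,36,-200,0]]}}

```text
time: 8.08
tool_pos: [673.0, -31.5, 105.3]
tcp_rot: [-2.139, 1.555, -2.889]
contact_force: [-0.1, 0.1, -0.3]
grip_width: 0.3
```

Run:
```python
import cv2
b=cv2.imread("pics/scene2.png")[195:265,280:350]
cv2.imwrite("pics/c5.png",cv2.resize(b,None,fx=8,fy=8,interpolation=cv2.INTER_CUBIC))
```

```text
(no output)
```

View pics/c5.png

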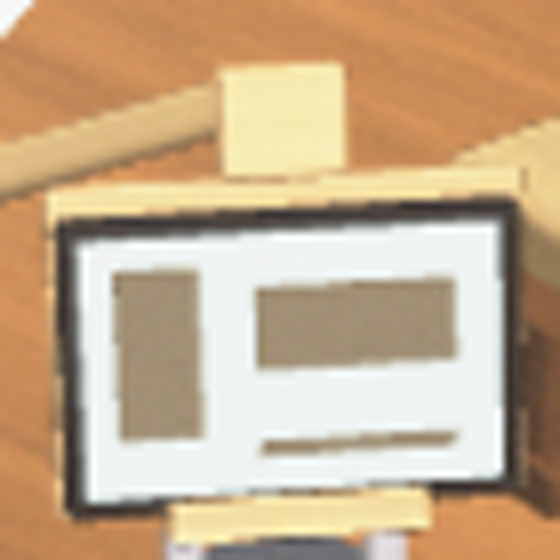

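```bash
python3 - <<'E'
from h import *
m=crop([(516,485),(70,518),(517,203),(57,224)],280,195,8)
for d in (7.8,9,11):
  for b in ([-.36,.3],[0,0]):
    pr=lambda t,l:proj("scene",panel([549.05,-35,0],t,l,[(d,80,-9),(d,-80,-9),(d,80,96),(d,-80,96)]))
    s=least_squares(lambda q:(pr(q[0],q[1])-m-b).ravel(),[.82,.35]); print(d,b,np.degrees(s.x),s.fun.round(1))
# joint scale-free: length of tablet in image only is weak; compare scene1->scene2 shift
E
sed -e 's/^ms1=.*/ms1=crop([(516,485),(70,518),(517,203),(57,224)],280,195,8)/' -e 's/"pics\/w4.npy"/"pics\/w5.npy"/' -e 's/^mw4=.*/mw4=crop([(281,177),(516,177),(241,265),(548,265),(236,294),(553,294)],0,0,1.25)/' -e 's/^G0=.*/G0=np.array([477,-34,221.5]);G1=np.array([518.8,-67.4,235.0])/' joint.py > joint2.py; python3 joint2.py
```

```text
7.8 [-0.36, 0.3] [47.6335453  18.62780256] [ 1.5  0.8 -0.1  0.8  0.8 -0.9 -0.1  0.1]
7.8 [0, 0] [47.28187858 19.59676309] [ 1.1  1.1 -0.4  0.9  0.4 -0.6 -0.5  0.2]
9 [-0.36, 0.3] [47.59507153 19.42049112] [ 1.6  0.9 -0.   0.8  0.8 -0.9 -0.1  0.1]
9 [0, 0] [47.25116519 20.46275865] [ 1.2  1.2 -0.4  1.   0.4 -0.7 -0.5  0.1]
11 [-0.36, 0.3] [47.52112987 20.75194325] [ 1.7  1.   0.1  1.   0.8 -1.  -0.1 -0.1]
11 [0, 0] [47.18933319 21.91829135] [ 1.4  1.3 -0.3  1.1  0.4 -0.8 -0.5 -0.1]
axis [549.39439706 -35.50965546] deg [-1.51 33.29 46.94 20.27] +- [0.35 0.58 0.37 0.59] d,b,g [ 7.3200e+00 -9.0000e-02  7.0000e-01 -3.3000e-01  2.7000e-01 -8.9000e-01
  2.6500e+00  1.0600e+00  1.0000e-02  1.3278e+02]
[-1.3  0.   1.   0.2 -0.8  0.1  0.8  0.3  0.1  1.3 -0.3  0.6 -1.2 -0.4
  0.2 -0.9  1.2  0.9 -0.4  0.5  0.5 -1.  -0.4 -0.4  0.2 -0.4 -0.2 -0.7
 -2.2  0.8  1.6  0.5 -0.6  0.5  0.5  0.2 -1.8  0.1  0.   0.3 -0.7 -0.2
  1.7  0.  -0.3 -0.4  1.4 -0.3  0.4  0.4  0.1 -0.1 -1.  -0.1  0.2 -0.1
 -0.1 -0.2 -0.8  0.5  0.  -0.1  0.7 -0.3  0.3 -0.3  0.9]
```

The combined fit gives a facing yaw of 46.9° (target about 47.1°) and a lean of 20.3°. Now the lever.

Request:
{"method": "carry_out", "body": {"rows": [[4,0,-10,0],[4,0,-25,0],[4,0,-35,0],[4,0,-42,0],[4,0,-48,0],[4,0,-54,0],[4,0,-60,0],[4,0,-64,0],[4,0,-67,0],[4,0,-69,0],[4,0,-69,0]]}}

```text
time: 9.0
tool_pos: [676.9, -31.5, 35.9]
tcp_rot: [-2.143, 1.555, -2.893]
contact_force: [-0.5, 0.9, 0.5]
grip_width: 0.3
```

Request:
{"method": "carry_out", "body": {"rows": [[0,0,-1,0],[0,0,-2,0],[0,0,-2.5,0],[0,0,-2.5,0]]}}

```text
time: 9.33
tool_pos: [677.0, -31.5, 34.1]
tcp_rot: [-2.137, 1.555, -2.887]
contact_force: [-2.2, 1.1, 4.8]
grip_width: 0.5
```

Request:
{"method": "carry_out", "body": {"rows": [[0,0,-1,0],[0,0,-2,0],[0,0,-2,0],[0,0,-2,0]]}}

```text
time: 9.67
tool_pos: [677.1, -31.5, 34.0]
tcp_rot: [-2.107, 1.556, -2.856]
contact_force: [-4.2, 1.7, 11.0]
grip_width: 0.3
```

Request:
{"method": "carry_out", "body": {"rows": [[0,0,-2,0],[0,0,-3.5,0],[0,0,-3.5,0]]}}

```text
time: 9.92
tool_pos: [677.2, -31.4, 33.7]
tcp_rot: [-2.055, 1.557, -2.805]
contact_force: [-7.0, 2.4, 18.3]
grip_width: 0.4
```

Request:
{"method": "carry_out", "body": {"rows": [[0,0,10,0],[0,0,40,0],[0,0,80,0],[0,0,120,0],[0,0,160,0],[0,0,200,0],[0,0,240,0],[0,0,280,0],[0,0,290,0],[-10,40,290,0],[-30,80,290,0],[-50,120,290,0],[-70,160,290,0],[-90,200,290,0],[-100,230,290,0],[-100,250,290,0],[-100,250,290,0]]}}

```text
time: 11.33
tool_pos: [575.6, 223.1, 324.2]
tcp_rot: [-2.16, 1.558, -2.904]
contact_force: [0.4, -0.7, 0.1]
grip_width: 0.7
```

Run:
```python
from h import *
print(get_obs()["time"],get_obs()["contact_force"])
for n in("scene","top"): cv2.imwrite(f"pics/{n}3.png",capture(n)[:,:,::-1])
b=cv2.imread("pics/scene3.png")[195:335,250:400]; a=cv2.imread("pics/top3.png")[170:300,250:370]
k=lambda x,s:cv2.resize(x,s,interpolation=cv2.INTER_CUBIC)
cv2.imwrite("pics/c6.png",np.hstack([k(b,(450,420)),k(a,(348,377))[:420].copy() if 0 else cv2.copyMakeBorder(k(a,(348,377)),0,43,0,0,cv2.BORDER_CONSTANT)]))
```

```text
11.3333 [ 0.43362659 -0.72803933  0.13769432]
```

View pics/c6.png

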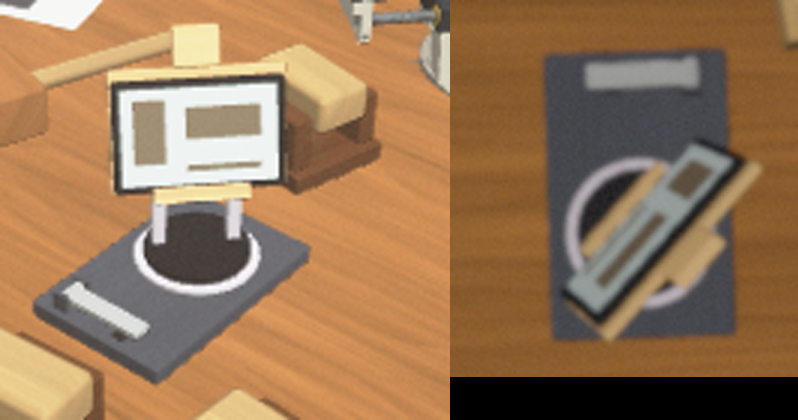

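The lever lies flat on its stop. The rough top-view edge slope suggests the yaw may be 1–2° off, so I'll measure it properly.

Run:
```python
import cv2
a=cv2.imread("pics/top3.png")[210:290,285:365]
cv2.imwrite("pics/c7.png",cv2.resize(a,None,fx=7,fy=7,interpolation=cv2.INTER_CUBIC))
```

View pics/c7.png

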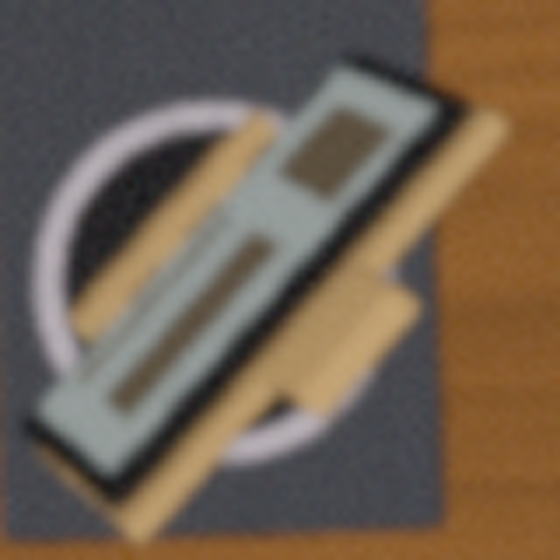

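Run:
```python
from h import *
m=crop([(137,542),(510,125),(115,500),(465,105),(30,425),(350,58),(322,418),(420,300)],285,210,7)
P=[(-4,82,105),(-4,-82,105),(8,80,96),(8,-80,96),(8,80,-9),(8,-80,-9),(-6,22,143),(-6,-22,143)]
def fit(keep,free):
    f=lambda q:((proj("top",panel([549.3,-35.3,0],q[0],q[1],P))-m-(q[2:] if free else 0))[keep]).ravel()
    s=least_squares(f,[.82,.35,0,0]); print(np.degrees(s.x[:2]),s.x[2:],s.fun.round(1))
for fr in(0,1): fit(range(8),fr); fit([0,1,2,3,6,7],fr)
for z,(i,j) in zip((110+105*.94,110+96*.94),((0,1),(2,3))):
    w=ray("top",m[[i,j]],z); d=w[0]-w[1]; print("edge len",np.linalg.norm(d),"yaw",np.degrees(np.arctan2(-d[0],d[1])))
```

```text
[47.19848297 19.37911977] [0. 0.] [ 0.5  0.2  0.  -0.2 -0.9  0.9  0.4 -1.  -0.3  1.5  1.7 -0.1 -0.4  0.1
  0.1  0.4]
[47.09027881 19.36300178] [0. 0.] [ 0.4  0.2  0.  -0.1 -1.   0.8  0.4 -0.9 -0.5  0.1  0.1  0.4]
[47.1583308  20.23116047] [0.55473234 0.62105796] [ 0.5  0.1 -0.  -0.3 -1.   0.7  0.4 -1.1 -0.9  0.8  1.1 -0.8 -0.3  0.2
  0.3  0.5]
[46.97269313 19.24597296] [-0.1892389   0.04027411] [ 0.5  0.1  0.2 -0.2 -1.   0.7  0.6 -1.  -0.5  0.   0.2  0.3]
edge len 163.88563989568362 yaw 46.718146164150866
edge len 155.6514722494405 yaw 47.03016517695874
```

Yaw comes out at 47.1° and lean at 19.4–20.2°, both on target, so I'm handing in.

```bash
python3 -c "
from plant import *
print(close_job())"
```

```text
the job is handed in; nothing more can be done
None
```

The tablet now faces the leftmost vise, leans back about 20°, and is locked. I held it by its tab the whole time and handed the job in at about 11 s, with the arm clear of everything.

- **Facing:** the last top view gives a yaw of 46.7–47.2°, against a target of about 47.1°. My first rough reading of that picture suggested 1–2° off. A closer measurement did not bear that out.
- **Lean:** the checks differ a little: 19.2–20.2° from the last top view and 20.3° from the combined fit. The wrist picture alone read 20.7–20.9°. I take it as 20°, give or take about half a degree.
- **Lever:** I pressed it until it stopped at 34 mm, its stated locked height, with about 18 N at most. The final picture shows it lying flat.
- **Other things on the bench:** I felt no unexpected contact, and nothing near the stand looked moved. I did not re-measure every bystander, such as the glue bottle and screwdriver, in the last pictures.

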